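Show a guest where the car fob charges

TASK

Show a guest where the car fob goes to charge: first point at the car fob from above, fingertips about two centimetres over its middle without touching it, and stay there at least two seconds; then push the cradle's sliding cover fully back by the front of its ridge with the fingertips; then point down in the same way, without touching, at the middle of the uncovered bay for at least two seconds. Grasp, lift or move nothing else, point at nothing else, keep the hand well above things as it crosses the shelf, and leave the cover fully open.

Things in the scene. Friction and masses are not known exactly. Their poses are not given: they have to be found in the camera images.
- fob: the car fob, to be pointed at: black plastic, 14 mm thick, lying flat; a tapered outline with rounded ends 63 mm long along its x, 38 mm wide at the -x end and 28 mm at the +x end, three small grey keys in a row on top and a steel split ring 22 mm across beyond the +x end. Origin at the underside, near the middle of its length; z up. Loose: do not touch
- cradle: cream ceramic charging cradle, fixed to the shelf, 160 (x) by 130 (y) by 40 mm high, at any yaw within 0.4 rad; origin at the centre of its underside, z up, x from its front (nearer the robot) to its back. Its bay, 60 (x) by 86 (y) mm, lies in the front half; the back half is a flat deck onto which the cover slides. Two 9 mm high metal guide strips run along x on its top, 58 mm either side of the middle
- bay_mouth (a point): centre of the bay's mouth, level with the cradle's top (40 mm above the shelf); in the cradle's frame 36 mm in front of its origin. Axes as the cradle's. The bay's black floor is 18 mm below its mouth
- cover (a joint): grey sliding cover of the cradle, a 6 mm thick plate 72 (x) by 108 (y) mm lying on the cradle's top; its value is how far in m it has slid back along the cradle's +x: 0 hides the bay, 0.070 is fully open at its stop. It starts between 0 and 0.02. It slides against about 3 N of friction and stays where it is left
- ridge (a point): middle of the top edge of the front (-x) face of the ridge across the cover, moving with it; axes as the cradle's. The ridge is 96 mm long (y), 20 mm high above the cover's plate, so its top edge is 66 mm and the plate's top 46 mm above the shelf; the front face is upright and is pushed towards the cradle's +x; behind it the ridge falls away in a slope to the cover's back edge and offers nothing to pinch
- remote: garage remote: plain black oblong 62 by 40 by 14 mm with one round grey button; loose, bystander; origin at the centre of its underside
- tin: round steel mint tin, 52 mm across, 16 mm high; loose, bystander; origin at the centre of its underside
- cup: stainless steel coin cup, 72 mm across its rim, 75 mm high; loose, bystander; origin at the centre of its underside
- bluebox: translucent blue plastic box, 74 mm square, 76 mm high with its round twist cap; loose, bystander; origin at the centre of its underside
- tray: small clear glass tray, 105 by 150 by 16 mm; loose, bystander; origin at the centre of its underside
- case: black spectacles case, 155 by 58 by 44 mm; loose, bystander; origin at the centre of its underside

How it is judged:
On the way, in this order (a step that is already met when the one before it is completed fails the run):
1. the hand points at the car fob from just above for two seconds, the cover still where it was (horizontal distance between the grasp point and fob below 0.025 m and height (world z) of the grasp point below 0.09 m and value of joint cover below 0.03 m), for 2 s.
2. the cover is pushed fully back (value of joint cover above 0.064 m), for 0.1 s.
3. the hand points at the uncovered bay from just above for two seconds, touching nothing (horizontal distance between the grasp point and bay_mouth below 0.025 m and z of the grasp point in the frame of bay_mouth between 0 and 0.076 m and value of joint cover above 0.064 m and contact force between the fingers and cradle below 0.1 N), for 2 s.
At the end, for the whole second after the job is handed in: The cover stands fully back (within 6 mm of its stop), the fob lies within 5 mm and every bystander within 10 mm of where it began (value of joint cover above 0.064 m and distance of fob from where it was at the start of the episode below 0.005 m and distance of each of remote, tin, cup, bluebox, tray, case from where it was at the start of the episode below 0.01 m); the robot touches nothing.
It fails at once if the car fob is touched, moved or lifted (contact force between any of the fingers, the arm and fob above 0.3 N or distance of fob from where it was at the start of the episode above 0.005 m).
It fails at once if the cradle is touched while pointing at its uncovered bay (horizontal distance between the grasp point and bay_mouth below 0.03 m and value of joint cover above 0.064 m and contact force between the fingers and cradle above 0.5 N).
It fails at once if a bystander is moved (distance of any of remote, tin, cup, bluebox, tray, case from where it was at the start of the episode above 0.01 m).
It fails at once if the hand comes down close over a bystander, as if to point at it ((horizontal distance between the grasp point and remote below 0.025 m and height (world z) of the grasp point below 0.09 m) or (horizontal distance between the grasp point and tin below 0.025 m and height (world z) of the grasp point below 0.09 m) or (horizontal distance between the grasp point and tray below 0.025 m and height (world z) of the grasp point below 0.09 m) or (horizontal distance between the grasp point and cup below 0.025 m and height (world z) of the grasp point below 0.15 m) or (horizontal distance between the grasp point and bluebox below 0.025 m and height (world z) of the grasp point below 0.15 m) or (horizontal distance between the grasp point and case below 0.025 m and height (world z) of the grasp point below 0.12 m)).
It also fails if it takes over 58 s, if anything falls off the work surface, if the arm or the gripper's body presses on something with over 40 N, if the wrist force passes 120 N, or if a joint passes its speed limit or range.

ROBOT

A 6-joint arm with a two-finger parallel gripper is mounted at the origin on the work surface. World frame = base frame: x ahead of the robot, y to its left, z up, the work surface at z = 0. Lengths are in m, angles in rad, forces in N, time in s.
With the tool pointing down it reaches from about 0.3 to 0.775 m from the base axis. Payload 14.6 kg.
Tool frame: the origin (TCP) lies midway between the tips of the shut fingers; the grasp point (between the pads) lies 19 mm behind it (ctrl.hold_point_z is the distance from the TCP to the grasp point, in m); z points along the fingers, x is the direction in which the jaws open and shut, and the axes are right-handed (so a half turn about z gives the same grasp; the last joint's range is limited). The gripper opens to 94 mm and grips with 3 to 60 N. Pads are 16 mm wide; open, the fingers measure 119 mm over their backs; the gripper's body (75 mm by 177 mm) begins 78 mm behind the grasp point.
Start: joints at [1.127, 0.3, 1.521, -0, 1.321, -0.067], TCP at [0.202, 0.511, 0.205] pointing down, gripper open.
Joint ranges: [-3.03, 3.03], [-0.79, 2.21], [0.23, 2.52], [-1.04, 4.18], [0, 3.07], [-2.55, 2.55]. Speed limits (rad/s): [2.22, 2.22, 2.57, 3.14, 3.14, 3.14].

INTERFACE

Orientations are given as [roll, pitch, yaw] about the fixed x, y, z axes, in that order (R = Rz(yaw) Ry(pitch) Rx(roll)).
In Python, from station import ctrl, viewer, ticket, nets gives the robot as it stands.
- The arm moves only by the tool carry_out, never from a script. Its argument "commands" is one flat list of numbers, 7 for each row, row after row: the closure, from -1 (fully open) to 1 (shut), so that 0 is half open, then the shift along the world's x, y, z in cm, then the turn, a rotation vector about the world's x, y, z in rad. In form: [gripper, tx, ty, tz, ax, ay, az, gripper, tx, ty, tz, ax, ay, az, ...]. A call has 1 to 12 rows; each row is the pose to reach, as a shift and turn from the pose measured when the call began; what a row does not reach only later rows make up. A row lasts 1/12 s, in which the tool goes at most 41.7 mm and 7.16 degrees, less where a joint would pass 70% of its speed; a pose out of reach is approached as far as the arm can. A call with a gripper value outside its range is refused whole. The fingers move at their own pace and stop on an object; "force" is the grip in N (left out, the last holds). Time passes only in rows, so rows that repeat a pose let the fingers close. It gives the time, the measured TCP pose, the force and the opening at its end, in the units of the state.
- ctrl.get_obs(): the state, without advancing time (a new reading comes with each control period).
- viewer.camera(name): name is "scene" or "side" or "wrist"; returns (picture, depth): 400x640x3 uint8, blue, green, red; 400x640 float32, m along the optical axis (not along the pixel's ray), 0 where there is no reading.
- viewer.camera_info(name): a dict with "fx", "fy", "cx", "cy" (pixels), "R" (3x3) and "t" (3): a world point X has camera coordinates R X + t. Camera axes: x right, y down, z forward; pixel columns grow to the right and rows downward; lengths in m; the calibration is good to about 2 mm. A picture is of the moment at which its call begins: read the wrist's pose just before it. camera_info takes no time and is no camera call; for the wrist camera it gives the pose at the moment of the call.
- ticket.hand_in(): hands the job in, once; it reports no verdict.
Trained networks look in the newest picture that a camera, given by its name, has taken for a name from the list of things; names that differ only in an ending like _2 or _b are one class to them, and where a whole thing is asked for, a point or a joint stands for the part that bears it (a point fixed in the world has none). Each returns a list of dicts, best first, with "confidence" (0 to 1); they miss things now and then, are a little off and sometimes report something else, mostly with a low value. They report only what shows in the picture. A call takes as long as a camera call.
- nets.silhouettes(camera, thing): "region" (400x640 bool, what is visible of it) and "extent" ([left, top, right, bottom] in pixels, round what is visible of it).
The state is a dict: "time_s": time; "qpos": joint angles; "joint_vel": joint speeds; "tau": joint torques, N m; "ee_pos": TCP position; "eef_rot": TCP orientation; "force": force on the tool from outside, world axes, zero at the start; "moment": the same for the moment, N m; "grip_width": finger opening in m.
Only numpy, scipy, OpenCV 4.12 (cv2) and the standard library are available. Lean on these libraries where they do the work, as an engineer would, in place of code of your own. Each camera call takes 0.05 s, during which the arm holds its last target. There are 200 camera calls.

## Working session

There is one attempt and no reset: what is moved stays moved. The work goes in short steps, Python scripts to look and compute and a tool call to move; the robot and the scene stay as the last step left them, time stands still between calls to the robot, and variables do not carry over. Pictures are saved under pics/ and viewed, about 8 in all and at most 12, crops included, and the job is handed in when it is done.

Besides the shell and the picture viewer there is one more tool, called after ">>>" as name(argument=value, ...) on one line, values as JSON. carry_out: Moves the arm, as the interface text tells. Its arguments: {"type":"object","properties":{"commands":{"type":"array","items":{"type":"number"}},"force":{"type":"number"}},"required":["commands"]}

```bash
mkdir -p pics
cat > h.py <<'E'
import numpy as np, cv2
from station import ctrl, viewer, ticket, nets
def cloud(cam,depth):
    i=viewer.camera_info(cam); v,u=np.mgrid[:400,:640]
    P=np.stack([(u-i["cx"])/i["fx"]*depth,(v-i["cy"])/i["fy"]*depth,depth],-1)
    return (P-np.array(i["t"]))@np.array(i["R"])   # R^T (P - t)
E
python3 - <<'E'
from h import *
o=ctrl.get_obs(); print(o["time_s"],o["ee_pos"],o["eef_rot"],o["grip_width"],ctrl.hold_point_z)
ims=[]
for c in ["scene","side"]:
    im,d=viewer.camera(c); cv2.imwrite(f"pics/{c}0.png",im); W=cloud(c,d)
    for t in ["fob","cradle","ridge","remote","tin","cup","bluebox","tray","case"]:
        for r in nets.silhouettes(c,t)[:2]:
            m=r["region"]&(d>0)
            if m.sum()<5: continue
            p=W[m]; print(c,t,round(r["confidence"],2),r["extent"],m.sum(),np.median(p,0).round(3),np.percentile(p,3,0).round(3),np.percentile(p,97,0).round(3))
E
```

```text
0.0 [0.20226334 0.51116328 0.20488273] [-3.14156197e+00  1.18540988e-03  1.19403567e+00] 0.09378359290712968 0.0188
scene fob 0.83 [412.4, 222.8, 437.7, 243.5] 332 [0.461 0.073 0.013] [0.442 0.043 0.004] [0.474 0.097 0.016]
scene cradle 0.96 [260.1, 161.4, 340.8, 231.6] 3508 [ 0.612 -0.181  0.04 ] [ 0.527 -0.26   0.007] [ 0.682 -0.126  0.061]
scene ridge 0.9 [281.2, 169.8, 327.9, 207.6] 1038 [ 0.591 -0.19   0.047] [ 0.546 -0.244  0.043] [ 0.62  -0.145  0.065]
scene ridge 0.44 [255.3, 163.1, 343.9, 232.5] 3648 [ 0.612 -0.182  0.04 ] [ 0.526 -0.263  0.001] [ 0.683 -0.126  0.061]
scene remote 0.72 [474.2, 287.8, 496.4, 314.6] 648 [0.512 0.254 0.013] [0.481 0.229 0.004] [0.539 0.278 0.016]
scene tin 0.8 [393.5, 274.5, 419.1, 302.9] 579 [0.604 0.128 0.015] [ 0.577  0.104 -0.001] [0.626 0.151 0.017]
scene cup 0.89 [405.2, 339.7, 450.7, 395.0] 1985 [0.703 0.251 0.036] [0.683 0.22  0.003] [0.749 0.281 0.075]
scene cup 0.58 [221.0, 122.1, 276.2, 158.8] 1259 [ 0.559 -0.435  0.039] [ 0.484 -0.479 -0.001] [ 0.626 -0.423  0.044]
scene bluebox 0.82 [234.5, 229.1, 275.1, 279.1] 1514 [ 0.789 -0.124 
[... 830 characters left out ...]
.618 0.147 0.019]
side tin 0.37 [279.4, 213.3, 352.6, 271.2] 3685 [ 0.593 -0.228  0.04 ] [ 0.518 -0.274  0.007] [ 0.67  -0.139  0.06 ]
side cup 0.74 [319.2, 126.5, 339.0, 158.9] 657 [0.711 0.227 0.051] [0.681 0.214 0.001] [0.745 0.285 0.075]
side bluebox 0.68 [368.4, 195.6, 404.0, 240.2] 1257 [ 0.77  -0.166  0.053] [ 0.733 -0.19   0.006] [ 0.817 -0.124  0.077]
side tray 0.59 [349.9, 164.1, 404.4, 199.4] 1361 [0.805 0.049 0.007] [ 0.753 -0.027  0.002] [0.855 0.122 0.017]
side case 0.56 [268.7, 313.5, 352.7, 355.5] 2967 [ 0.545 -0.473  0.041] [ 0.476 -0.486  0.009] [ 0.617 -0.434  0.045]
side case 0.35 [249.0, 149.6, 268.7, 162.9] 193 [0.504 0.243 0.013] [0.475 0.223 0.004] [0.532 0.272 0.016]
```

```bash
python3 -c "
import cv2
a=cv2.imread('pics/scene0.png')[110:400,200:520];cv2.imwrite('pics/sc.png',cv2.resize(a,None,fx=2,fy=2,interpolation=2))"
```

```text
(no output)
```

View pics/sc.png

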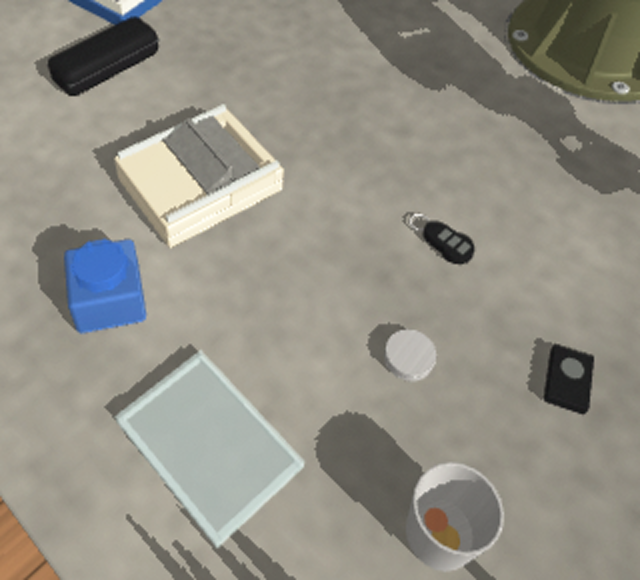

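Crop: fob with three keys at full-frame (425,230), remote (one round button) at (485,300), cover still over the bay. Moving above the fob high, fingers shut.

>>> carry_out(commands=[1,4,-7,0,0,0,0,1,6,-11,0,0,0,0,1,8,-14.5,0,0,0,0,1,10,-18,0,0,0,0,1,12,-22,0,0,0,0,1,14,-26,0,0,0,0,1,16,-29.5,0,0,0,0,1,18,-33,0,0,0,0,1,20,-37,0,0,0,0,1,22,-40.5,0,0,0,0,1,24,-44,0,0,0,0,1,24,-44,0,0,0,0])

```text
time_s: 2.0
ee_pos: [0.4423, 0.0704, 0.2058]
eef_rot: [3.141, -0.0, 1.194]
force: [0.4, 0.3, -0.6]
grip_width: 0.0175
```

Run:
```python
from h import *
o=ctrl.get_obs(); print(o["time_s"],o["ee_pos"],o["eef_rot"],o["grip_width"])
im,d=viewer.camera("wrist"); cv2.imwrite("pics/w1.png",im); W=cloud("wrist",d)
for t in ["fob","tin","cradle"]:
    for r in nets.silhouettes("wrist",t)[:1]:
        m=r["region"]&(d>0); p=W[m]
        print(t,r["confidence"],r["extent"],m.sum(),np.median(p,0).round(3))
        if t=="fob":
            q=p[p[:,2]>0.01][:,:2].astype(np.float32); print(cv2.minAreaRect(q), np.percentile(p[:,2],[5,50,95]))
```

```text
2.0 [0.44233337 0.07040465 0.20575838] [ 3.14094041e+00 -3.68426589e-04  1.19391562e+00] 0.01753786436846545
fob 0.75 [293.9, 163.6, 348.3, 200.5] 1297 [0.458 0.066 0.014]
((0.46110719442367554, 0.06360068917274475), (0.036165930330753326, 0.061001408845186234), 8.591389656066895) [0.01070295 0.01383823 0.01530318]
tin 0.86 [385.3, 251.3, 430.0, 291.2] 1368 [0.602 0.121 0.016]
cradle 0.87 [101.6, 286.7, 211.8, 399.6] 4799 [ 0.544 -0.215  0.04 ]
```

View pics/w1.png

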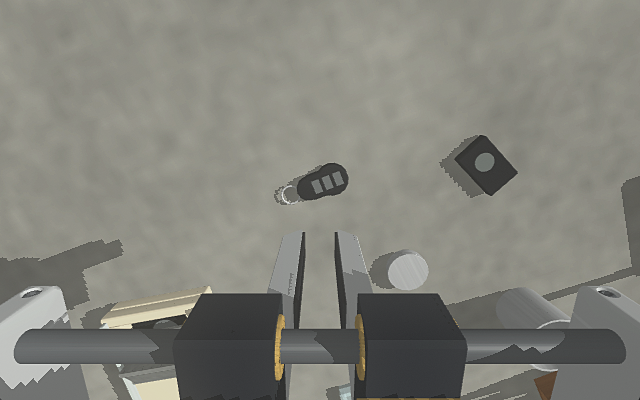

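Wrist view: fob body at (322,182), ring to its left (287,195), tin (408,270). The fob's middle is at about (0.460, 0.066); descending to 2 cm above it.

>>> carry_out(commands=[1,1.8,-0.4,0,0,0,0,1,1.8,-0.4,-3,0,0,0,1,1.8,-0.4,-6,0,0,0,1,1.8,-0.4,-9,0,0,0,1,1.8,-0.4,-12,0,0,0,1,1.8,-0.4,-14,0,0,0,1,1.8,-0.4,-15.5,0,0,0,1,1.8,-0.4,-16.5,0,0,0,1,1.8,-0.4,-16.9,0,0,0,1,1.8,-0.4,-16.9,0,0,0,1,1.8,-0.4,-16.9,0,0,0,1,1.8,-0.4,-16.9,0,0,0])

```text
time_s: 3.2
ee_pos: [0.4604, 0.0681, 0.0372]
eef_rot: [3.141, -0.001, 1.192]
force: [0.5, -0.9, -0.2]
grip_width: 0.0002
```

>>> carry_out(commands=[1,0,0,0,0,0,0,1,0,0,0,0,0,0,1,0,0,0,0,0,0,1,0,0,0,0,0,0,1,0,0,0,0,0,0,1,0,0,0,0,0,0,1,0,0,0,0,0,0,1,0,0,0,0,0,0,1,0,0,0,0,0,0,1,0,0,0,0,0,0,1,0,0,0,0,0,0,1,0,0,0,0,0,0])

```text
time_s: 4.2
ee_pos: [0.4604, 0.0681, 0.0373]
eef_rot: [3.141, -0.001, 1.192]
force: [0.2, -0.4, 0.3]
grip_width: 0.0007
```

Run:
```python
from h import *
im,d=viewer.camera("wrist"); cv2.imwrite("pics/w2.png",im); W=cloud("wrist",d)
for r in nets.silhouettes("wrist","fob")[:1]:
    p=W[r["region"]&(d>0)]; q=p[p[:,2]>0.01]
    print(r["confidence"],r["extent"],np.median(q,0),cv2.minAreaRect(q[:,:2].astype(np.float32)))
print(ctrl.get_obs()["ee_pos"])
```

```text
0.64 [244.6, 186.6, 365.8, 258.6] [0.45359579 0.07477795 0.01400659] ((0.4565638601779938, 0.06851218640804291), (0.06157629191875458, 0.03711169958114624), 89.66911315917969)
[0.46035489 0.06810614 0.03725864]
```

>>> carry_out(commands=[1,0,0,0,0,0,0,1,0,0,0,0,0,0,1,0,0,0,0,0,0,1,0,0,0,0,0,0,1,0,0,0,0,0,0,1,0,0,0,0,0,0,1,0,0,0,0,0,0,1,0,0,0,0,0,0,1,0,0,0,0,0,0,1,0,0,0,0,0,0,1,0,0,0,0,0,0,1,0,0,0,0,0,0])

```text
time_s: 5.3
ee_pos: [0.4603, 0.0681, 0.0372]
eef_rot: [3.141, -0.001, 1.192]
force: [0.4, 0.2, -0.3]
grip_width: 0.0005
```

View pics/w2.png

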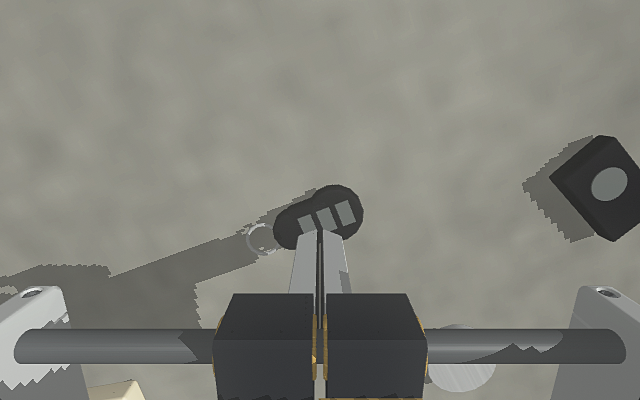

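Fingertips stand over the fob's keys (320,215), not touching. A little more hold, then rise and go to look at the cradle.

>>> carry_out(commands=[1,0,0,0,0,0,0,1,0,0,0,0,0,0,1,0,0,0,0,0,0,1,0,0,0,0,0,0,1,0,0,0,0,0,0,1,0,0,3,0,0,0,1,0,0,6,0,0,0,1,0,0,9,0,0,0,1,0,0,12,0,0,0,1,0,0,15,0,0,0,1,0,0,17,0,0,0,1,0,0,17,0,0,0])

```text
time_s: 6.3
ee_pos: [0.4618, 0.0682, 0.2114]
eef_rot: [3.135, -0.004, 1.192]
force: [0.7, 0.3, 0.4]
grip_width: 0.0001
```

>>> carry_out(commands=[1,2,-2,0,0,0,0,1,4,-4.5,0,0,0,0,1,6,-7,0,0,0,0,1,8,-9.5,0,0,0,0,1,10,-12,0,0,0,0,1,12,-14.5,0,0,0,0,1,14,-17,0,0,0,0,1,16,-19.5,0,0,0,0,1,18,-22,0,0,0,0,1,20,-24,0,0,0,0,1,20,-24,0,0,0,0,1,20,-24,0,0,0,0])

```text
time_s: 7.3
ee_pos: [0.6617, -0.1724, 0.2092]
eef_rot: [3.137, -0.003, 1.191]
force: [0.8, 0.5, 0.5]
grip_width: 0.0005
```

```bash
cat > cr.py <<'E'
from h import *
def cradle(cam):
    im,d=viewer.camera(cam); W=cloud(cam,d)
    out=im.copy(); res={}
    for t in ["cradle","ridge"]:
        R=nets.silhouettes(cam,t)
        if not R: print(cam,t,"none"); continue
        m=R[0]["region"]; p=W[m&(d>0)]; res[t]=p
        out[m]=out[m]//2+np.array([0,0,90] if t=="cradle" else [0,90,0],np.uint8)
        print(cam,t,R[0]["confidence"],R[0]["extent"],len(p))
    p=res["cradle"]; q=p[(p[:,2]>0.035)&(p[:,2]<0.075)]
    print(" rect all top",cv2.minAreaRect(q[:,:2].astype(np.float32)))
    if "ridge" in res:
        r=res["ridge"]; a=r[(r[:,2]>.043)&(r[:,2]<.050)];b=r[r[:,2]>0.06]
        print(" cover rect",cv2.minAreaRect(r[r[:,2]>.042][:,:2].astype(np.float32)))
        print(" ridge top",len(b),b.mean(0),cv2.minAreaRect(b[:,:2].astype(np.float32)))
    return im,out
E
python3 - <<'E'
from cr import *
print(ctrl.get_obs()["time_s"])
for c in ["wrist","scene","side"]:
    im,o=cradle(c); cv2.imwrite(f"pics/{c}3.png",im); 
    if c=="wrist": print(ctrl.get_obs()["ee_pos"])
E
```

```text
7.3
wrist cradle 0.74 [192.5, 39.1, 350.8, 212.2] 19270
wrist ridge 0.88 [207.4, 64.0, 324.3, 159.2] 7830
 rect all top ((0.600347101688385, -0.19811348617076874), (0.13019397854804993, 0.16020053625106812), 79.81665802001953)
 cover rect ((0.582374632358551, -0.19491592049598694), (0.10806823521852493, 0.07216368615627289), 79.97694396972656)
 ridge top 1119 [ 0.58755842 -0.19545061  0.06442244] ((0.5888515114784241, -0.195845365524292), (0.0956614539027214, 0.01320577971637249), 79.82626342773438)
[ 0.66135422 -0.17089552  0.21132028]
scene cradle 0.74 [257.9, 162.2, 343.6, 232.8] 3493
scene ridge 0.86 [284.2, 172.0, 329.4, 206.6] 984
 rect all top ((0.6001105308532715, -0.19544214010238647), (0.12811700999736786, 0.16060955822467804), 79.906494140625)
 cover rect ((0.5808642506599426, -0.19554173946380615), (0.11090220510959625, 0.07200915366411209), 79.71448516845703)
 ridge top 123 [ 0.58650078 -0.19212528  0.06370186] ((0.587441623210907, -0.1938645839691162), (0.09282498061656952, 0.011770421639084816), 80.1816635131836)
side cradle 0.83 [282.1, 218.4, 353.3, 268.0] 3676
side ridge 0.93 [293.7, 216.7, 322.5, 249.2] 952
 rect all top ((0.5971188545227051, -0.20141467452049255), (0.13315877318382263, 0.15955103933811188), 80.088623046875)
 cover rect ((0.5792051553726196, -0.19494445621967316), (0.10825441032648087, 0.07039418071508408), 79.57001495361328)
 ridge top 110 [ 0.58283176 -0.20439463  0.06380326] ((0.5854240655899048, -0.19959716498851776), (0.09299206733703613, 0.012552796863019466), 78.83174133300781)
```

View pics/wrist3.png

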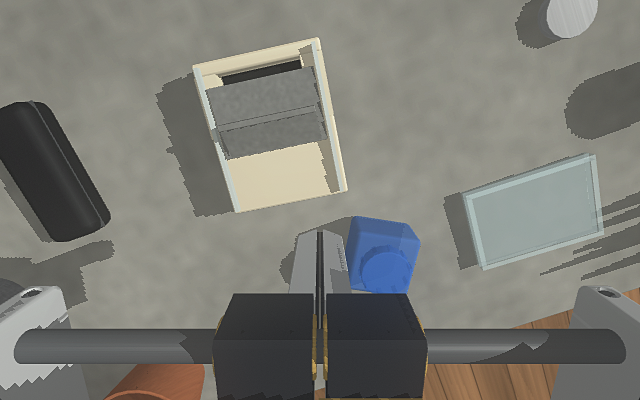

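Wrist view: cradle at (270,125), cover in its middle with the ridge step at (265,115), a strip of black bay showing at (262,72). All three cameras agree: cradle centre (0.600,-0.198), yaw −0.177, cover slid ~0.018, ridge front at cradle x≈−0.018. Going in front of the ridge, tool turned square to it.

>>> carry_out(commands=[1,-2.5,-0.5,0,0,0,0.05,1,-5,-1,0,0,0,0.1,1,-7.5,-1.5,0,0,0,0.15,1,-10,-1.9,-1,0,0,0.2,1,-10.6,-1.9,-3.5,0,0,0.2,1,-10.6,-1.9,-6,0,0,0.2,1,-10.6,-1.9,-8,0,0,0.2,1,-10.6,-1.9,-9.5,0,0,0.2,1,-10.6,-1.9,-11,0,0,0.2,1,-10.6,-1.9,-11,0,0,0.2,1,-10.6,-1.9,-11,0,0,0.2])

```text
time_s: 8.67
ee_pos: [0.5555, -0.1902, 0.1018]
eef_rot: [3.135, -0.004, 1.393]
force: [-0.2, -1.0, 0.1]
grip_width: 0.0006
```

>>> carry_out(commands=[1,0,0,-1.5,0,0,0,1,0,0,-3,0,0,0,1,0,0,-4,0,0,0,1,0,0,-4.6,0,0,0,1,0,0,-4.9,0,0,0,1,0,0,-4.9,0,0,0,1,0,0,-4.9,0,0,0])

```text
time_s: 9.25
ee_pos: [0.5558, -0.1904, 0.0535]
eef_rot: [3.134, -0.003, 1.393]
force: [0.1, -0.1, 0.2]
grip_width: 0.0002
```

Run:
```python
from h import *
im,d=viewer.camera("wrist"); b,_=viewer.camera("side")
cv2.imwrite("pics/w4.png",np.hstack([cv2.resize(im,(400,250)),cv2.resize(b[180:290,240:416],(400,250),interpolation=2)]))
o=ctrl.get_obs();print(o["ee_pos"],o["force"])
```

```text
[ 0.55587851 -0.19040207  0.05360692] [-0.90037294  0.01208858  0.15962137]
```

View pics/w4.png

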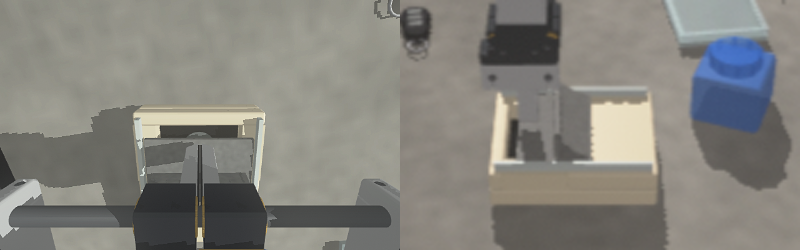

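The fingertips stand over the cover's plate, in front of the ridge (right half, about (540,120)). Pushing along cradle +x.

>>> carry_out(commands=[1,0.7,-0.12,0,0,0,0,1,1.2,-0.21,0,0,0,0,1,1.7,-0.3,0,0,0,0,1,2.2,-0.39,0,0,0,0,1,2.7,-0.48,0,0,0,0,1,3.2,-0.57,0,0,0,0,1,3.7,-0.66,0,0,0,0,1,4.2,-0.75,0,0,0,0,1,4.7,-0.84,0,0,0,0,1,5.2,-0.93,0,0,0,0,1,5.7,-1.02,0,0,0,0,1,6.0,-1.07,0,0,0,0])

```text
time_s: 10.35
ee_pos: [0.6165, -0.2012, 0.0535]
eef_rot: [3.134, -0.003, 1.393]
force: [-3.4, -0.8, 2.7]
grip_width: 0.0005
```

>>> carry_out(commands=[1,0.2,-0.04,0,0,0,0,1,0.4,-0.07,0,0,0,0,1,0.6,-0.11,0,0,0,0,1,0.8,-0.14,0,0,0,0,1,0.8,-0.14,0,0,0,0])

```text
time_s: 10.77
ee_pos: [0.6235, -0.2025, 0.0535]
eef_rot: [3.137, -0.004, 1.393]
force: [-13.7, 1.3, 7.6]
grip_width: 0.0001
```

The force rose from 3 N to 14 N at the expected stop. Backing off, rising and going above the bay.

>>> carry_out(commands=[1,-0.6,0.1,0,0,0,0,1,-1.2,0.2,0,0,0,0,1,-1.5,0.26,2,0,0,0,1,-1.5,0.26,5,0,0,0,1,-2.5,0.4,8,0,0,0,1,-4.0,0.7,10,0,0,0,1,-5.9,1.05,11,0,0,0,1,-5.9,1.05,11,0,0,0,1,-5.9,1.05,11,0,0,0])

```text
time_s: 11.52
ee_pos: [0.5644, -0.192, 0.1643]
eef_rot: [3.135, -0.003, 1.392]
force: [0.1, -0.2, -0.5]
grip_width: 0.0004
```

Run:
```python
from cr import *
for c in ["wrist","scene","side"]:
    im,o=cradle(c); cv2.imwrite(f"pics/{c}5.png",im)
o=ctrl.get_obs();print(o["time_s"],o["ee_pos"],o["force"])
a=cv2.imread("pics/wrist5.png");b=cv2.imread("pics/scene5.png")[140:250,230:406]
cv2.imwrite("pics/v5.png",np.hstack([cv2.resize(a,(400,250)),cv2.resize(b,(400,250),interpolation=2)]))
```

```text
wrist cradle 0.69 [247.8, 136.1, 390.1, 294.8] 17247
wrist ridge 0.62 [261.2, 219.3, 371.1, 288.6] 4366
 rect all top ((0.5999190211296082, -0.19873717427253723), (0.1303023248910904, 0.15913763642311096), 79.68154907226562)
 cover rect ((0.6131172180175781, -0.2010888010263443), (0.10818846523761749, 0.11495544016361237), 79.84864044189453)
 ridge top 384 [ 0.63237925 -0.20508158  0.06916485] ((0.5997083783149719, -0.19853107631206512), (0.09526416659355164, 0.08770400285720825), 79.51887512207031)
scene cradle 0.85 [256.1, 161.4, 343.5, 237.2] 3620
scene ridge 0.86 [263.1, 178.9, 310.0, 219.3] 1103
 rect all top ((0.5998989939689636, -0.19598489999771118), (0.12886299192905426, 0.16085174679756165), 79.57837677001953)
 cover rect ((0.6326236128807068, -0.2057075947523117), (0.11372851580381393, 0.07246797531843185), 80.21773529052734)
 ridge top 131 [ 0.63778705 -0.20287869  0.06333021] ((0.6394243836402893, -0.2043638825416565), (0.0929536297917366, 0.013554451987147331), 79.801025390625)
side cradle 0.76 [281.7, 217.3, 353.6, 271.4] 3700
side ridge 0.62 [315.0, 214.8, 348.7, 251.6] 1000
 rect all top ((0.5968589782714844, -0.20117999613285065), (0.13292190432548523, 0.1601441204547882), 79.80917358398438)
 cover rect ((0.6314694881439209, -0.20356211066246033), (0.1119527816772461, 0.07139856368303299), 80.33405303955078)
 ridge top 114 [ 0.63469809 -0.20958085  0.06411225] ((0.6367814540863037, -0.20695345103740692), (0.09748611599206924, 0.012941725552082062), 80.73897552490234)
11.9667 [ 0.56453527 -0.19191399  0.16299133] [-0.15419601  0.288487   -0.07762466]
```

View pics/v5.png

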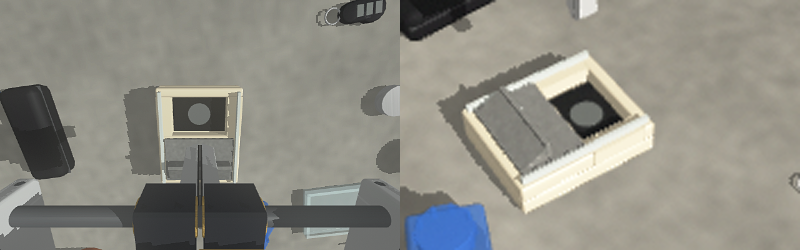

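The bay is fully uncovered (black floor with charging disc) and the cover sits against the back edge; scene camera gives 52.6 mm of travel, i.e. value ≈0.070. Descending over the bay to 2 cm above its mouth.

>>> carry_out(commands=[1,0,0,-3,0,0,0,1,0,0,-6,0,0,0,1,0,0,-8,0,0,0,1,0,0,-9.5,0,0,0,1,0,0,-10.2,0,0,0,1,0,0,-10.2,0,0,0,1,0,0,-10.2,0,0,0,1,0,0,-10.2,0,0,0,1,0,0,-10.2,0,0,0,1,0,0,-10.2,0,0,0,1,0,0,-10.2,0,0,0,1,0,0,-10.2,0,0,0])

```text
time_s: 12.97
ee_pos: [0.5647, -0.192, 0.0613]
eef_rot: [3.137, -0.004, 1.393]
force: [0.4, -0.2, 0.4]
grip_width: 0.0002
```

>>> carry_out(commands=[1,0,0,0,0,0,0,1,0,0,0,0,0,0,1,0,0,0,0,0,0,1,0,0,0,0,0,0,1,0,0,0,0,0,0,1,0,0,0,0,0,0,1,0,0,0,0,0,0,1,0,0,0,0,0,0,1,0,0,0,0,0,0,1,0,0,0,0,0,0,1,0,0,0,0,0,0,1,0,0,0,0,0,0])

```text
time_s: 13.97
ee_pos: [0.5647, -0.192, 0.0614]
eef_rot: [3.137, -0.004, 1.393]
force: [0.7, -1.2, 0.7]
grip_width: 0.0005
```

>>> carry_out(commands=[1,0,0,0,0,0,0,1,0,0,0,0,0,0,1,0,0,0,0,0,0,1,0,0,0,0,0,0,1,0,0,0,0,0,0,1,0,0,0,0,0,0,1,0,0,0,0,0,0,1,0,0,0,0,0,0,1,0,0,0,0,0,0,1,0,0,0,0,0,0,1,0,0,0,0,0,0,1,0,0,0,0,0,0])

```text
time_s: 14.97
ee_pos: [0.5647, -0.192, 0.0613]
eef_rot: [3.137, -0.004, 1.393]
force: [-0.3, 0.4, 0.2]
grip_width: 0.0005
```

>>> carry_out(commands=[1,0,0,0,0,0,0,1,0,0,0,0,0,0,1,0,0,0,0,0,0,1,0,0,0,0,0,0,1,0,0,2,0,0,0,1,0,0,5,0,0,0,1,0,0,8,0,0,0,1,0,0,11,0,0,0,1,0,0,13,0,0,0,1,0,0,14,0,0,0,1,0,0,14,0,0,0,1,0,0,14,0,0,0])

```text
time_s: 15.97
ee_pos: [0.5645, -0.1919, 0.2004]
eef_rot: [3.138, -0.004, 1.393]
force: [-0.4, -0.6, -0.8]
grip_width: 0.0005
```

Run:
```python
from cr import *
cradle("scene")
im,d=viewer.camera("scene"); W=cloud("scene",d)
for t in ["fob","remote","tin","cup","bluebox","tray","case"]:
    for r in nets.silhouettes("scene",t)[:1]:
        print(t,round(r["confidence"],2),r["extent"],np.median(W[r["region"]&(d>0)],0).round(3))
o=ctrl.get_obs();print(o["time_s"],o["ee_pos"],o["force"])
```

```text
scene cradle 0.74 [257.5, 162.6, 342.8, 235.5] 3579
scene ridge 0.71 [265.3, 178.7, 314.1, 216.8] 1090
 rect all top ((0.6000047326087952, -0.19589370489120483), (0.12770713865756989, 0.15983277559280396), 79.76032257080078)
 cover rect ((0.6325123906135559, -0.20522484183311462), (0.11573276668787003, 0.07264957576990128), 79.3168716430664)
 ridge top 126 [ 0.63776746 -0.20212923  0.06370357] ((0.6382666826248169, -0.20344416797161102), (0.09552954882383347, 0.012968875467777252), 77.90681457519531)
fob 0.85 [411.6, 222.7, 435.6, 241.3] [0.461 0.072 0.013]
remote 0.63 [472.0, 286.1, 493.7, 316.5] [0.512 0.254 0.013]
tin 0.81 [390.0, 276.5, 419.2, 300.7] [0.605 0.129 0.015]
cup 0.7 [411.8, 222.6, 436.7, 244.1] [0.461 0.074 0.013]
bluebox 0.95 [232.5, 228.7, 273.3, 278.5] [ 0.788 -0.124  0.057]
tray 0.68 [256.4, 287.1, 349.4, 382.7] [0.81  0.056 0.006]
case 0.81 [223.6, 120.4, 278.7, 158.8] [ 0.559 -0.436  0.039]
16.5167 [ 0.56465391 -0.19197287  0.20122513] [-0.84643336 -0.56177068  0.93333323]
```

```bash
python3 -c "
from station import ticket
print(ticket.hand_in())"
```

```text
the job is handed in; nothing more can be done
None
```

I ran all three steps in order and handed the job in at about 16.5 s; the hand-in gives no verdict.

- **Fob:** the shut fingertips held about 2 cm above the fob's middle for roughly 2.5 s. They stayed within about 5 mm of the middle horizontally, and no contact force showed.
- **Cover:** I pushed it back by the front of its ridge until the force rose from about 3 N to 14 N at the stop.
- **Bay:** the fingertips held about 2 cm above the bay mouth's middle for more than 2 s with no contact force. I then raised the hand straight up, clear of everything.

**Last checks (scene camera):** the cover is still fully back. It travelled about 52 mm from a start near 18 mm, so about 0.070 m open. The fob, remote, tin, blue box, tray and case are all within 1–2 mm of where they started.

**One check failed:** on the final look the network mistook the fob for the cup, so I have no final measurement of the cup. The hand only passed at 0.2 m height and well away from it.

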